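Tighten the vice's hold-down bolt with the click wrench

ROBOT

A 6-joint arm with a two-finger parallel gripper is mounted at the origin on the work surface. World frame = base frame: x ahead of the robot, y to its left, z up, the work surface at z = 0. Lengths are in m, angles in rad, forces in N, time in s.
With the tool pointing down it reaches from about 0.35 to 0.775 m from the base axis. Payload 7.3 kg.
Tool frame: the origin (TCP) lies between the finger pads; the fingertips stand robot.tcp_to_tips ahead of it and the grasp point (between the pads) lies 2 mm behind it (robot.tcp_to_tips is the distance from the TCP to the fingertips, in m); y points along the fingers, x is the direction in which the jaws open and shut, and the axes are right-handed (so a half turn about y gives the same grasp; the last joint's range is limited). The gripper opens to 92 mm and grips with 3 to 60 N. Pads are 19 mm wide; open, the fingers measure 130 mm over their backs; the gripper's body (75 mm by 190 mm) begins 47 mm behind the grasp point.
Start: joints at [1.004, 0.342, 1.524, -0, 1.275, -0.146], TCP at [0.214, 0.479, 0.244] pointing down, gripper open.
Joint ranges: [-2.53, 2.53], [-0.77, 2.02], [0.04, 2.7], [-1, 4.14], [0.28, 2.66], [-3.11, 3.11]. Speed limits (rad/s): [2.57, 2.57, 3.14, 3.14, 3.14, 3.14].

INTERFACE

Orientations are given as [roll, pitch, yaw] about the fixed x, y, z axes, in that order (R = Rz(yaw) Ry(pitch) Rx(roll)).
In Python, from cell import status, read_camera, get_calibration, robot gives the robot as it stands.
- The arm moves only by the shell command python3 -m creep 'ROWS' [FORCE]. ROWS is JSON, a list of rows, each an object of numbers: "dx", "dy", "dz": the shift along the tool's x, y, z in m; "rx", "ry", "rz": the turn, a rotation vector about the tool's x, y, z in rad; "gripper": the opening, from 0 (shut) to 1 (fully open). A call has 1 to 20 rows; each row is the pose to reach, as a shift and turn from the pose commanded when the call began, along the tool's axes at that moment; what a row does not reach only later rows make up. A row lasts 1/8 s, in which the tool goes at most 62.5 mm and 10.7 degrees, less where a joint would pass 70% of its speed; a pose out of reach is approached as far as the arm can. A call with a gripper value outside its range is refused whole. The fingers move at their own pace and stop on an object; FORCE is the grip in N (left out, the last holds). Time passes only in rows, so rows that repeat a pose let the fingers close. It gives the time, the measured TCP pose, the force and the opening at its end, in the units of the state.
- status.observe(): the state, without advancing time (a new reading comes with each control period).
- read_camera(name): name is "scene" or "side" or "wrist"; returns (picture, depth): 480x640x3 uint8, red, green, blue; 480x640 float32, m along the optical axis (not along the pixel's ray), 0 where there is no reading.
- get_calibration(name): a dict with "fx", "fy", "cx", "cy" (pixels), "D" ([k1, k2, p1, p2, k3] as OpenCV has them; the pictures are not rectified), "xyz" and "rotation" of the camera in the world; the wrist camera has in their place "mount" (4x4, takes a point from camera to tool coordinates, whose origin is the TCP and whose axes are the tool frame's). Camera axes: x right, y down, z forward; pixel columns grow to the right and rows downward; lengths in m; the calibration is good to about 2 mm. A picture is of the moment at which its call begins: read the wrist's pose just before it. get_calibration takes no time and is no camera call.
- robot.hand_in(): hands the job in, once; it reports no verdict.
The state is a dict: "time": time; "qpos": joint angles; "qvel": joint speeds; "joint_efforts": joint torques, N m; "tool_pos": TCP position; "tool_rot": TCP orientation; "contact_force": force on the tool from outside, world axes, zero at the start; "torque": the same for the moment, N m; "opening": finger opening in m.
Only numpy, scipy, OpenCV 4.12 (cv2) and the standard library are available. Lean on these libraries where they do the work, as an engineer would, in place of code of your own. Each camera call takes 0.05 s, during which the arm holds its last target.

TASK

Pick up the click wrench by its red grip, set its socket squarely and gently down over the square brass bolt head on the blue vice's lug until it sits fully home, and tighten the bolt clockwise (seen from above) until the bolt comes up hard and the wrench's handle clearly breaks over out of line with its head. Stop there, before the handle is bent over more than about 15 degrees, and let go, leaving the wrench seated on the bolt with its handle still broken over and leaving the other things where they are.

Things in the scene. Friction and masses are not known exactly. Their poses are not given: they have to be found in the camera images.
- wrench: click wrench's head: bright steel block 48 x 48 mm, 36 mm high; origin at the centre of its underside, on the axis of a square socket open downwards (29.6 mm across flats, mouth flared to 34.6 mm over the lowest 5 mm, 24 mm deep; flats face its x and y). z up; the handle runs along its -x. Lies level on the bench left or right of the vice, handle roughly to the robot; about 0.38 kg, balances 75 mm from the axis
- handle_grip (a point): middle of the wrench's red flat-sided grip (22 mm wide, 24 mm high, 100 mm long), 120 mm from the socket's axis and 20 mm above the head's underside, so the grip is 8 mm clear of the bench underneath. Its frame turns with the handle: the handle runs outwards along its -x, z up
- handle_end (a point): centre of the outer end of the black end collar (40 mm across), 200 mm from the socket's axis. In the head's frame x = -200 cos f, y = 200 sin f mm: f is the break-over about the socket's axis. f = 0 until 0.9 N m acts clockwise; then it swings clockwise at that torque and no more, and stays where left; dead stop at 26 degrees. Solid counter-clockwise
- vise: blue machine vice fixed to the bench. Origin on the bench straight under the bolt; x points from the bolt to the vice's body, z up. The steel lug under the bolt is 8 mm thick, 80 mm wide, x = -35 to 60 mm; the body with a clamped wooden block lies at x = 40 to 190, y = -100 to 150 mm, up to 65 mm high. The side away from the body (-x) is free for the handle to swing
- bolt: bolt with a square brass head 28 mm across flats, 16 mm high, on the vice's lug. Origin: centre of the head's underside, 8 mm above the bench; x, y face the flats, z up. Turns clockwise (from above) with a drag of 0.15 N m by an unknown 20 to 46 degrees, then comes up hard. Fully home, the wrench's head rests on the lug, its origin at the bolt's
- bolt_mark (a point): a point on top of the bolt head, 10 mm from its axis, that turns with it
- battery: yellow and black battery pack, 75 x 70 x 55 mm, on the bench on the side of the vice where the wrench is not; origin at its underside
- cup: white cup, 76 mm across, 100 mm high; origin at its underside
- tumbler: turquoise tumbler, 78 mm across, 162 mm high; origin at its underside
- drill: yellow cordless drill standing on its battery, 180 mm high; origin at its underside
- screwdriver: screwdriver with orange handle, 200 mm long; origin at its middle, underside
- blank: brown wooden block, 120 x 70 x 28 mm; origin at its underside
- screwtray: green tray with four compartments, 110 x 150 x 45 mm; origin at its underside
Things that resemble listed ones, but are neither listed nor needed, are in the scene too. Several things have the shape of the wrench; the one meant has the colours described above.

How it is judged:
By the outcome, as a careful person would: the job done as asked, in the order asked, and still so for the second after the job is handed in, with the robot touching nothing.
It also fails if it takes over 58 s, if anything falls off the work surface, if the arm or the gripper's body presses on something with over 40 N, if the wrist force passes 120 N, or if a joint passes its speed limit or range.

## Working session

There is one attempt and no reset: what is moved stays moved. The work goes in short steps, Python scripts to look and compute and a shell command to move; the robot and the scene stay as the last step left them, time stands still between calls to the robot, and variables do not carry over. Pictures are saved under pics/ and viewed, and the job is handed in when it is done.

```bash
ls; mkdir -p pics; python3 - <<'E'
from cell import status, read_camera, get_calibration, robot
import cv2
print(status.observe()); print(robot.tcp_to_tips)
for n in ["scene","side","wrist"]:
    c=get_calibration(n); print(n,c)
    p,d=read_camera(n); cv2.imwrite(f"pics/{n}0.png",p[:,:,::-1])
    import numpy as np; np.save(f"pics/{n}0_d.npy",d)
E
```

```text
pics
{'time': 0.0, 'qpos': array([ 1.00398752e+00,  3.42720216e-01,  1.52500539e+00, -8.91698373e-06,
        1.27540388e+00, -1.45982833e-01]), 'qvel': array([ 0.00080152, -0.00155229,  0.00062577,  0.00034049, -0.0004403 ,
        0.00021918]), 'joint_efforts': array([-1.43244040e-03, -4.31248856e+01, -2.44211268e+01,  7.16570718e-02,
        5.60021424e-02, -4.80005224e-05]), 'tool_pos': array([0.21423863, 0.47888386, 0.24305031]), 'tool_rot': array([-1.57058121e+00,  1.52171814e-03,  1.14997312e+00]), 'contact_force': array([0.12473416, 0.83129212, 1.25878444]), 'torque': array([ 0.02518493, -0.06055543, -0.04466038]), 'opening': 0.09124520166754674}
0.017
scene {'fx': 570.1453015123651, 'fy': 570.1453015123651, 'cx': 326.87186595972213, 'cy': 247.4869326887366, 'D': array([-0.17748024,  0.        ,  0.        ,  0.        ,  0.        ]), 'xyz': array([ 1.44231263, -0.80157154,  1.4510976 ]), 'rotation': array([-2.40176262,  0.01339553,  0.86344852])}
side {'fx': 533.1385671576713, 'fy': 533.1385671576713, 'cx': 325.2769975072548, 'cy': 236.84760895052327, 'D': array([-0.10576686,  0.        ,  0.        ,  0.        ,  0.        ]), 'xyz': array([0.4160196 , 1.28565122, 1.12506572]), 'rotation': array([-2.2645123 , -0.00339812, -3.10514916])}
wrist {'fx': 413.81926290968823, 'fy': 413.81926290968823, 'cx': 319.2587700481485, 'cy': 240.06636217901507, 'D': array([-0.03088625,  0.        ,  0.        ,  0.        ,  0.        ]), 'mount': array([[ 9.99999723e-01,  5.34337313e-04, -5.18274144e-04,
         2.14419936e-05],
       [ 6.59041502e-04, -3.11794641e-01,  9.50149287e-01,
        -1.41538840e-01],
       [ 3.46105116e-04, -9.50149365e-01, -3.11794907e-01,
         8.44334012e-02],
       [ 0.00000000e+00,  0.00000000e+00,  0.00000000e+00,
         1.00000000e+00]])}
```

View pics/scene0.png

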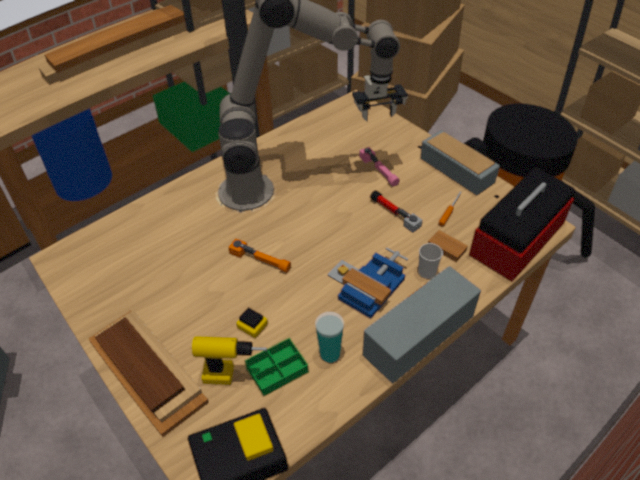

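View pics/side0.png

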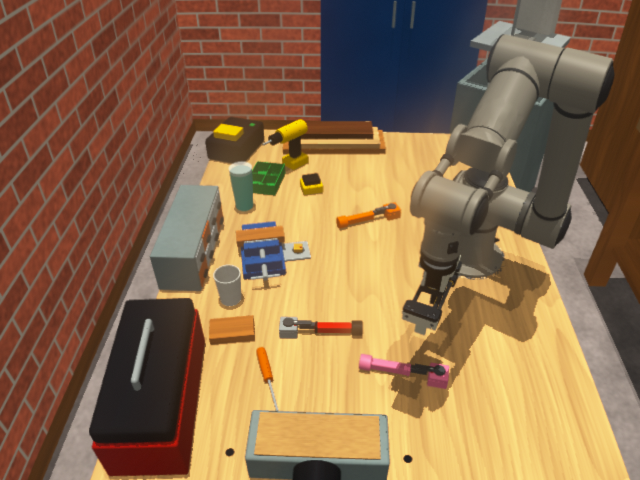

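View pics/wrist0.png

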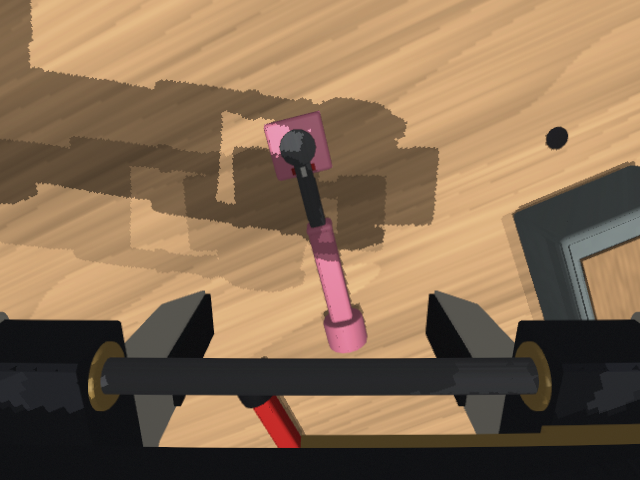

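Three things have the wrench's shape: steel head and red grip at side (320,327) / scene (396,210), pink at side (405,370) / scene (380,167), orange at side (368,215) / scene (260,256). Only the first has a bright steel head, red grip and black collar. I'll confirm it in a crop.

```bash
cat > h.py <<'E'
import numpy as np, cv2
from scipy.spatial.transform import Rotation as Ro
from cell import status, read_camera, get_calibration, robot
def RT(c,st=None):
    if "mount" in c:
        T=np.eye(4);T[:3,:3]=Ro.from_euler('xyz',st["tool_rot"]).as_matrix();T[:3,3]=st["tool_pos"]
        M=T@c["mount"];return M[:3,:3],M[:3,3]
    return Ro.from_euler('xyz',c["rotation"]).as_matrix(),np.array(c["xyz"])
def K(c): return np.array([[c["fx"],0,c["cx"]],[0,c["fy"],c["cy"]],[0,0,1]])
def cloud(c,d,st=None,roi=None):
    R,t=RT(c,st); v,u=np.mgrid[0:480,0:640]
    uv=np.stack([u,v],-1).reshape(-1,1,2).astype(float)
    n=cv2.undistortPoints(uv,K(c),np.array(c["D"])).reshape(480,640,2)
    P=np.concatenate([n*d[...,None],d[...,None]],-1)@R.T+t
    P[d<=0]=np.nan
    return P
def onplane(c,uv,z,st=None):
    R,t=RT(c,st); n=cv2.undistortPoints(np.array(uv,float).reshape(-1,1,2),K(c),np.array(c["D"])).reshape(-1,2)
    r=np.c_[n,np.ones(len(n))]@R.T
    return t+r*((z-t[2])/r[:,2])[:,None]
def proj(c,X,st=None):
    R,t=RT(c,st); Xc=(np.array(X,float).reshape(-1,3)-t)@R
    return cv2.projectPoints(Xc,np.zeros(3),np.zeros(3),K(c),np.array(c["D"]))[0].reshape(-1,2)
def grab(name,tag):
    st=status.observe(); p,d=read_camera(name); cv2.imwrite(f"pics/{tag}.png",p[:,:,::-1]); np.save(f"pics/{tag}_d.npy",d)
    np.save(f"pics/{tag}_st.npy",st,allow_pickle=True)
    return st,p,d,get_calibration(name)
E
python3 - <<'E'
from h import *
a=cv2.imread("pics/side0.png")
x=cv2.resize(a[300:355,260:380],None,fx=6,fy=6,interpolation=cv2.INTER_CUBIC)
b=cv2.resize(a[215:275,225:345],None,fx=6,fy=4,interpolation=cv2.INTER_CUBIC)
cv2.imwrite("pics/c1.png",np.vstack([x[:,:720],b[:240]]))
for n in ["side","scene"]:
    c=get_calibration(n);P=cloud(c,np.load(f"pics/{n}0_d.npy"))
    im=cv2.imread(f"pics/{n}0.png");hsv=cv2.cvtColor(im,cv2.COLOR_BGR2HSV)
    q=[(289,327),(340,328),(357,328),(299,249)] if n=="side" else [(412,221),(391,206),(378,197),(343,269)]
    for u,v in q: print(n,u,v,P[v,u].round(4),hsv[v,u])
    red=((hsv[...,0]<6)|(hsv[...,0]>174))&(hsv[...,1]>180)&(hsv[...,2]>120)
    red&=(np.abs(P[...,0]-0.35)<.25)&(np.abs(P[...,1]-0.3)<.2)&(P[...,2]<.06)
    X=P[red];print(len(X),np.nanmedian(X,0));
    if len(X)>10:
        top=X[X[:,2]>.025];m=top[:,:2].mean(0);print(top.mean(0),top.min(0),top.max(0));w,V=np.linalg.eigh(np.cov((top[:,:2]-m).T));print(V[:,1],np.degrees(np.arctan2(V[1,1],V[0,1])))
E
```

```text
side 289 327 [0.5428 0.3565 0.0368] [ 30  17 183]
side 340 328 [0.4071 0.35   0.0316] [  6 215 177]
side 357 328 [0.3617 0.3477 0.0309] [ 15 139 110]
side 299 249 [0.5414 0.0198 0.0191] [ 20 200 194]
184 [0.42868738 0.34133586 0.03087401]
[0.42720479 0.3407709  0.03101253] [0.38037772 0.32875942 0.0253933 ] [0.4692081  0.35285853 0.03669145]
[-0.99895772 -0.04564499] -177.38382592041486
scene 412 221 [0.5574 0.3206 0.0484] [30  3 80]
scene 391 206 [0.4412 0.335  0.0283] [  1 224 167]
scene 378 197 [0.3768 0.3317 0.03  ] [  2 237 127]
scene 343 269 [0.5467 0.0085 0.0234] [ 21 179 172]
87 [0.4222146  0.33315918 0.03286223]
[0.42129882 0.33354147 0.03321608] [0.37353676 0.32011537 0.02597269] [0.46700487 0.35053255 0.04351902]
[-0.99997792  0.00664585] 179.6192179827365
```

View pics/c1.png

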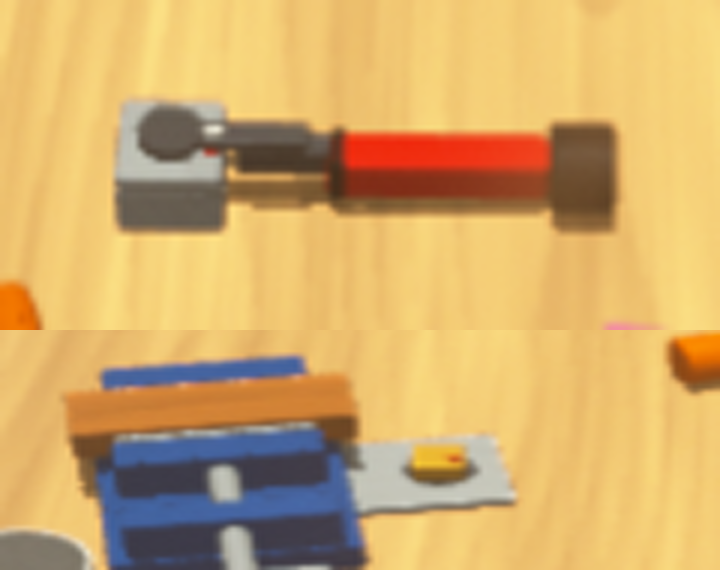

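The crop confirms it: steel head at side (289,327), red grip at (334,327), dark collar at (357,328). The square brass bolt is on the lug at side (299,249). Next I'll go above the wrench with the camera on its far side.

```bash
python3 -m creep '[{"dx":-0.003,"dz":-0.02,"ry":0.17},{"dx":-0.006,"dz":-0.04,"ry":0.34},{"dx":-0.008,"dz":-0.06,"ry":0.51},{"dx":-0.01,"dz":-0.08,"ry":0.68},{"dx":-0.012,"dz":-0.1,"ry":0.85},{"dx":-0.014,"dz":-0.12,"ry":1.02},{"dx":-0.016,"dz":-0.14,"ry":1.19},{"dx":-0.018,"dz":-0.16,"ry":1.36,"dy":0.01},{"dx":-0.02,"dz":-0.18,"ry":1.53,"dy":0.02},{"dx":-0.022,"dz":-0.2,"ry":1.7,"dy":0.03},{"dx":-0.025,"dz":-0.22,"ry":1.87,"dy":0.04},{"dx":-0.03,"dz":-0.24,"ry":2.04,"dy":0.043},{"dx":-0.035,"dz":-0.26,"ry":2.21,"dy":0.043},{"dx":-0.035,"dz":-0.274,"ry":2.38,"dy":0.043},{"dx":-0.035,"dz":-0.274,"ry":2.55,"dy":0.043},{"dx":-0.035,"dz":-0.274,"ry":2.72,"dy":0.043},{"dx":-0.035,"dz":-0.274,"ry":2.72,"dy":0.043},{"dx":-0.035,"dz":-0.274,"ry":2.72,"dy":0.043}]'
python3 - <<'E'
from h import *
st,p,d,c=grab("wrist","w1"); print(st["tool_pos"],st["tool_rot"],st["qpos"],st["contact_force"],st["torque"])
E
```

```text
[0.21428253 0.47898353 0.24320958] [-1.57063742e+00  1.12088884e-03  1.14999730e+00] [ 1.00401771e+00  3.42570267e-01  1.52477202e+00 -6.08899803e-06
  1.27538245e+00 -1.45977724e-01] [ 0.51625784  0.25761013 -0.0695269 ] [ 0.03298142 -0.02674425 -0.02649248]invalid input at $[0]: expected keys dx, dy, dz, rx, ry, rz, gripper
```

View pics/w1.png

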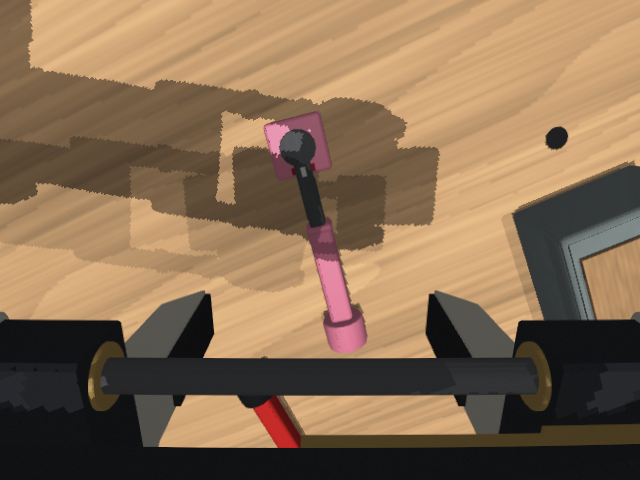

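The call was refused because every row needs all seven keys, so nothing moved. I'll retype it in full.

```bash
python3 -m creep '[{"dx":-0.005,"dy":0,"dz":-0.04,"rx":0,"ry":0.17,"rz":0,"gripper":1},{"dx":-0.01,"dy":0,"dz":-0.08,"rx":0,"ry":0.34,"rz":0,"gripper":1},{"dx":-0.015,"dy":0,"dz":-0.12,"rx":0,"ry":0.51,"rz":0,"gripper":1},{"dx":-0.02,"dy":0,"dz":-0.16,"rx":0,"ry":0.68,"rz":0,"gripper":1},{"dx":-0.025,"dy":0,"dz":-0.2,"rx":0,"ry":0.85,"rz":0,"gripper":1},{"dx":-0.03,"dy":0.01,"dz":-0.24,"rx":0,"ry":1.02,"rz":0,"gripper":1},{"dx":-0.035,"dy":0.02,"dz":-0.274,"rx":0,"ry":1.19,"rz":0,"gripper":1},{"dx":-0.035,"dy":0.03,"dz":-0.274,"rx":0,"ry":1.36,"rz":0,"gripper":1},{"dx":-0.035,"dy":0.043,"dz":-0.274,"rx":0,"ry":1.53,"rz":0,"gripper":1},{"dx":-0.035,"dy":0.043,"dz":-0.274,"rx":0,"ry":1.7,"rz":0,"gripper":1},{"dx":-0.035,"dy":0.043,"dz":-0.274,"rx":0,"ry":1.87,"rz":0,"gripper":1},{"dx":-0.035,"dy":0.043,"dz":-0.274,"rx":0,"ry":2.04,"rz":0,"gripper":1},{"dx":-0.035,"dy":0.043,"dz":-0.274,"rx":0,"ry":2.21,"rz":0,"gripper":1},{"dx":-0.035,"dy":0.043,"dz":-0.274,"rx":0,"ry":2.38,"rz":0,"gripper":1},{"dx":-0.035,"dy":0.043,"dz":-0.274,"rx":0,"ry":2.55,"rz":0,"gripper":1},{"dx":-0.035,"dy":0.043,"dz":-0.274,"rx":0,"ry":2.72,"rz":0,"gripper":1},{"dx":-0.035,"dy":0.043,"dz":-0.274,"rx":0,"ry":2.72,"rz":0,"gripper":1}]'
python3 - <<'E'
from h import *
st,p,d,c=grab("wrist","w2"); print(st["tool_pos"],st["tool_rot"],st["qpos"],st["contact_force"],st["torque"])
E
```

```text
time: 2.33
tool_pos: [0.4502, 0.3353, 0.2005]
tool_rot: [-1.571, -0.0, -1.568]
contact_force: [-0.4, 0.0, 0.2]
opening: 0.0921
[0.45016262 0.33532439 0.20052174] [-1.57113722e+00 -1.22723577e-04 -1.56845762e+00] [5.03666562e-01 4.44874127e-01 1.48882721e+00 6.01140073e-05
 1.20824924e+00 2.07210287e+00] [-0.35412186  0.02880035  0.18051589] [-0.07963471  0.2001544   0.01627631]
```

View pics/w2.png

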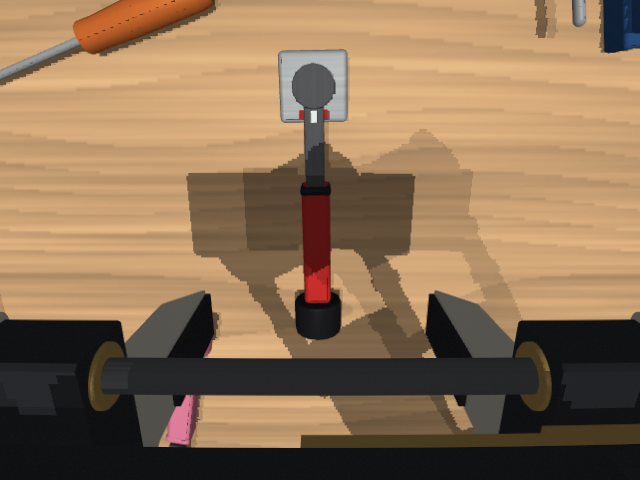

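The wrist picture shows the wrench's head at (313,86), grip at (316,245) and collar at (318,315), almost in line with the tool. I'll work out its pose.

```bash
python3 - <<'E'
from h import *
c=get_calibration("wrist");st=np.load("pics/w2_st.npy",allow_pickle=True).item();im=cv2.imread("pics/w2.png")
hsv=cv2.cvtColor(im,cv2.COLOR_BGR2HSV)
m=((hsv[...,1]<40)&(hsv[...,2]>95)).astype(np.uint8); m[:45]=0;m[125:]=0;m[:,:270]=0;m[:,355:]=0
ct=cv2.findContours(m,cv2.RETR_EXTERNAL,cv2.CHAIN_APPROX_NONE)[0];ct=max(ct,key=cv2.contourArea)
b=cv2.minAreaRect(ct);bx=cv2.boxPoints(b);print(bx)
X=onplane(c,bx,0.036,st);print(X.round(4),X.mean(0).round(4));
for i in range(4):
  e=X[(i+1)%4]-X[i];print(np.linalg.norm(e).round(4),np.degrees(np.arctan2(e[1],e[0])).round(2))
r=(((hsv[...,0]<8)|(hsv[...,0]>172))&(hsv[...,1]>150));r[:185]=0;r[310:]=0;r[:,:290]=0;r[:,340:]=0
v,u=np.nonzero(r);print(u.min(),u.max(),v.min(),v.max())
mid=[(u[v==k].mean(),k) for k in range(200,292,4)]
w=[(u[v==k].max()-u[v==k].min()+1) for k in range(200,292,4)];print(w)
Y=onplane(c,mid,0.032,st);f=np.polyfit(Y[:,0],Y[:,1],1);print(f,np.degrees(np.arctan(f[0])),[ (x,np.polyval(f,x).round(4)) for x in (.42,.45,.54)])
print(onplane(c,[(316,190),(318,302),(313,86)],.032,st).round(4))
E
```

```text
[[278.  50.]
 [346.  50.]
 [346. 121.]
 [278. 121.]]
[[0.5713 0.3633 0.036 ]
 [0.5714 0.317  0.036 ]
 [0.5246 0.316  0.036 ]
 [0.5245 0.3645 0.036 ]] [0.548  0.3402 0.036 ]
0.0463 -89.87
0.0468 -178.78
0.0485 90.13
0.0468 -1.49
302 331 185 303
[np.int64(28), np.int64(28), np.int64(28), np.int64(28), np.int64(28), np.int64(28), np.int64(28), np.int64(27), np.int64(27), np.int64(28), np.int64(28), np.int64(28), np.int64(28), np.int64(27), np.int64(27), np.int64(26), np.int64(26), np.int64(26), np.int64(26), np.int64(26), np.int64(26), np.int64(25), np.int64(26)]
[0.01745638 0.32971762] 1.0000751067663112 [(0.42, np.float64(0.337)), (0.45, np.float64(0.3376)), (0.54, np.float64(0.3391))]
[[0.4739 0.3374 0.032 ]
 [0.3799 0.3357 0.032 ]
 [0.5483 0.3395 0.032 ]]
```

```bash
python3 -m creep '[{"dx":-0.002,"dy":0.05,"dz":0.005,"rx":0,"ry":-0.015,"rz":0,"gripper":1},{"dx":-0.002,"dy":0.1,"dz":0.005,"rx":0,"ry":-0.015,"rz":0,"gripper":1},{"dx":-0.002,"dy":0.14,"dz":0.005,"rx":0,"ry":-0.015,"rz":0,"gripper":1},{"dx":-0.002,"dy":0.165,"dz":0.005,"rx":0,"ry":-0.015,"rz":0,"gripper":1},{"dx":-0.002,"dy":0.179,"dz":0.005,"rx":0,"ry":-0.015,"rz":0,"gripper":1},{"dx":-0.002,"dy":0.179,"dz":0.005,"rx":0,"ry":-0.015,"rz":0,"gripper":1},{"dx":-0.002,"dy":0.179,"dz":0.005,"rx":0,"ry":-0.015,"rz":0,"gripper":0.5},{"dx":-0.002,"dy":0.179,"dz":0.005,"rx":0,"ry":-0.015,"rz":0,"gripper":0.3},{"dx":-0.002,"dy":0.179,"dz":0.005,"rx":0,"ry":-0.015,"rz":0,"gripper":0},{"dx":-0.002,"dy":0.179,"dz":0.005,"rx":0,"ry":-0.015,"rz":0,"gripper":0},{"dx":-0.002,"dy":0.179,"dz":0.005,"rx":0,"ry":-0.015,"rz":0,"gripper":0},{"dx":-0.002,"dy":0.179,"dz":0.005,"rx":0,"ry":-0.015,"rz":0,"gripper":0}]' 55
python3 - <<'E'
from h import *
st,p,d,c=grab("wrist","w3"); print(st["tool_pos"],st["tool_rot"],st["contact_force"],st["torque"],st["opening"])
E
```

```text
time: 3.88
tool_pos: [0.4552, 0.3374, 0.0217]
tool_rot: [-1.571, 0.0, -1.555]
contact_force: [-0.1, -0.1, 0.9]
opening: 0.0365
[0.45524629 0.33736162 0.02173044] [-1.57077689e+00  5.72683917e-05 -1.55498428e+00] [-0.10682196 -0.07007546  0.87977586] [-0.02823567  0.15168435  0.06127773] 0.03654943287171668
```

View pics/w3.png

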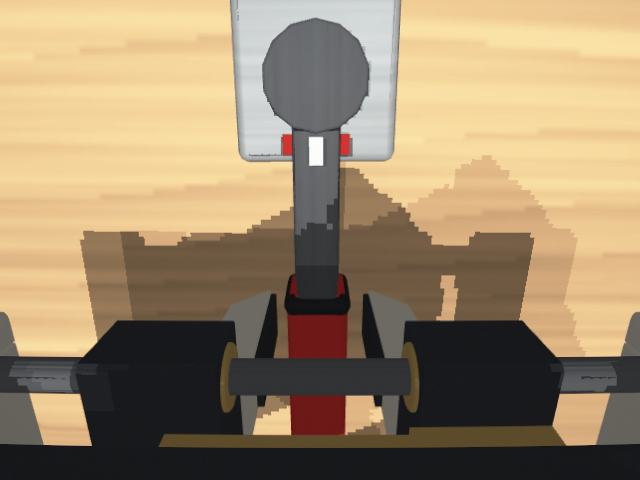

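Well centred; the fingers are still closing (36 mm). I'll finish closing and lift.

```bash
python3 -m creep '[{"dx":0,"dy":0,"dz":0,"rx":0,"ry":0,"rz":0,"gripper":0},{"dx":0,"dy":0,"dz":0,"rx":0,"ry":0,"rz":0,"gripper":0},{"dx":0,"dy":0,"dz":0,"rx":0,"ry":0,"rz":0,"gripper":0},{"dx":0,"dy":0,"dz":0,"rx":0,"ry":0,"rz":0,"gripper":0},{"dx":0,"dy":-0.01,"dz":0,"rx":0,"ry":0,"rz":0,"gripper":0},{"dx":0,"dy":-0.03,"dz":0,"rx":0,"ry":0,"rz":0,"gripper":0},{"dx":0,"dy":-0.06,"dz":0,"rx":0,"ry":0,"rz":0,"gripper":0},{"dx":0,"dy":-0.1,"dz":0,"rx":0,"ry":0,"rz":0,"gripper":0},{"dx":0,"dy":-0.14,"dz":0,"rx":0,"ry":0,"rz":0,"gripper":0},{"dx":0,"dy":-0.14,"dz":0,"rx":0,"ry":0,"rz":0,"gripper":0}]' 55
python3 - <<'E'
from h import *
st,p,d,c=grab("wrist","w4"); print(st["tool_pos"],st["tool_rot"],st["contact_force"],st["torque"],st["opening"])
st,p,d,c=grab("side","s4")
st,p,d,c=grab("scene","sc4")
E
```

```text
time: 5.18
tool_pos: [0.4567, 0.3381, 0.1651]
tool_rot: [-1.565, 0.003, -1.555]
contact_force: [-0.6, -1.0, -4.4]
opening: 0.0218
[0.45667437 0.3381042  0.16513813] [-1.56477115  0.00320717 -1.55508501] [-0.56828309 -1.02345    -4.39855809] [-0.01076011  0.25094604  0.00653091] 0.021796428417125684
```

View pics/w4.png

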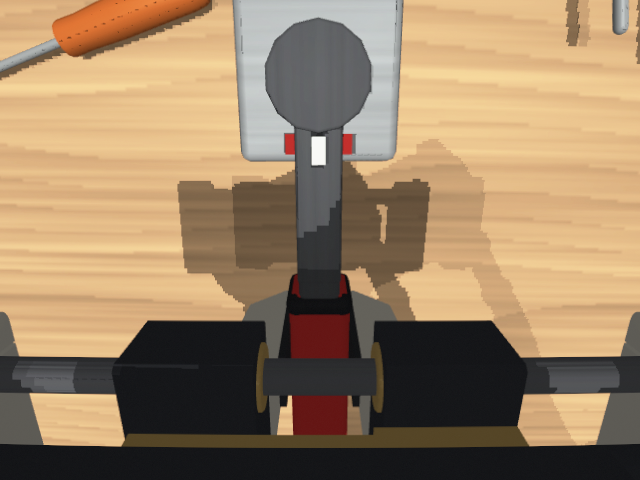

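View pics/s4.png

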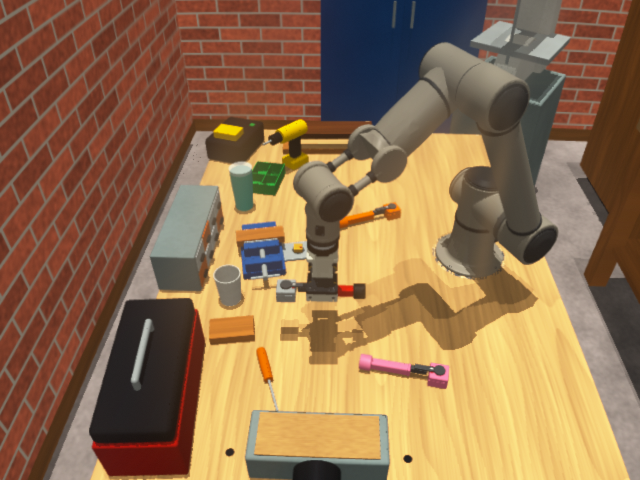

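Held level at 21.8 mm opening. In the wrist picture the head is at (318,80) as before, so it hasn't slipped. Next I'll carry it to stop short of the bolt, where the wrist camera can see the bolt past the head.

```bash
python3 -m creep '[{"dx":0.015,"dy":0,"dz":-0.004,"rx":0,"ry":0,"rz":0,"gripper":0},{"dx":0.045,"dy":0,"dz":-0.012,"rx":0,"ry":0,"rz":0,"gripper":0},{"dx":0.085,"dy":0,"dz":-0.022,"rx":0,"ry":0,"rz":0,"gripper":0},{"dx":0.125,"dy":0,"dz":-0.032,"rx":0,"ry":0,"rz":0,"gripper":0},{"dx":0.165,"dy":0,"dz":-0.042,"rx":0,"ry":0,"rz":0,"gripper":0},{"dx":0.205,"dy":0,"dz":-0.053,"rx":0,"ry":0,"rz":0,"gripper":0},{"dx":0.245,"dy":0,"dz":-0.064,"rx":0,"ry":0,"rz":0,"gripper":0},{"dx":0.28,"dy":0,"dz":-0.074,"rx":0,"ry":0,"rz":0,"gripper":0},{"dx":0.31,"dy":0,"dz":-0.082,"rx":0,"ry":0,"rz":0,"gripper":0},{"dx":0.324,"dy":0,"dz":-0.084,"rx":0,"ry":0,"rz":0,"gripper":0},{"dx":0.324,"dy":0,"dz":-0.084,"rx":0,"ry":0,"rz":0,"gripper":0},{"dx":0.324,"dy":0,"dz":-0.084,"rx":0,"ry":0,"rz":0,"gripper":0}]' 55
python3 - <<'E'
from h import *
st,p,d,c=grab("wrist","w5"); print(st["tool_pos"],st["tool_rot"],st["contact_force"],st["torque"],st["opening"],st["qpos"])
E
```

```text
time: 6.82
tool_pos: [0.3758, 0.0122, 0.1613]
tool_rot: [-1.572, 0.0, -1.555]
contact_force: [1.2, 0.3, -4.6]
opening: 0.0216
[0.37583084 0.01223455 0.16133966] [-1.57176696e+00  3.48703384e-04 -1.55529534e+00] [ 1.17699753  0.30786199 -4.58039673] [-0.05538718  0.26459344  0.01909189] 0.021622777939801562 [-1.72189974e-01  1.73130909e-01  2.02017117e+00  1.98603250e-04
  9.49309242e-01  1.38298948e+00]
```

View pics/w5.png

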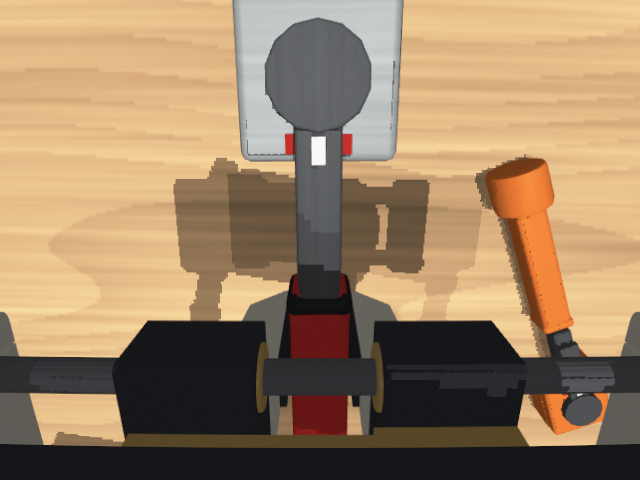

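From here the bolt is out of view above the head. I'll shift sideways so it shows to the right of the head.

```bash
python3 -m creep '[{"dx":-0.015,"dy":0,"dz":0.015,"rx":0,"ry":0,"rz":0,"gripper":0},{"dx":-0.045,"dy":0,"dz":0.04,"rx":0,"ry":0,"rz":0,"gripper":0},{"dx":-0.07,"dy":0,"dz":0.065,"rx":0,"ry":0,"rz":0,"gripper":0},{"dx":-0.085,"dy":0,"dz":0.08,"rx":0,"ry":0,"rz":0,"gripper":0},{"dx":-0.085,"dy":0,"dz":0.08,"rx":0,"ry":0,"rz":0,"gripper":0},{"dx":-0.085,"dy":0,"dz":0.08,"rx":0,"ry":0,"rz":0,"gripper":0},{"dx":-0.085,"dy":0,"dz":0.08,"rx":0,"ry":0,"rz":0,"gripper":0}]' 55
python3 - <<'E'
from h import *
st,p,d,c=grab("wrist","w6"); print(st["tool_pos"],st["tool_rot"],st["contact_force"],st["torque"],st["opening"],st["qpos"])
E
```

```text
time: 7.75
tool_pos: [0.4544, 0.098, 0.1617]
tool_rot: [-1.571, -0.0, -1.555]
contact_force: [-0.5, 0.3, -3.2]
opening: 0.0213
[0.45436603 0.09797257 0.16165886] [-1.57140101e+00 -3.97696675e-05 -1.55537813e+00] [-0.52314692  0.2880455  -3.19072487] [-0.05730248  0.3000099   0.02978951] 0.021302149873835743 [ 4.72687340e-02  3.23636398e-01  1.80394878e+00 -2.41300823e-05
  1.01461313e+00  1.60265962e+00]
```

View pics/w6.png

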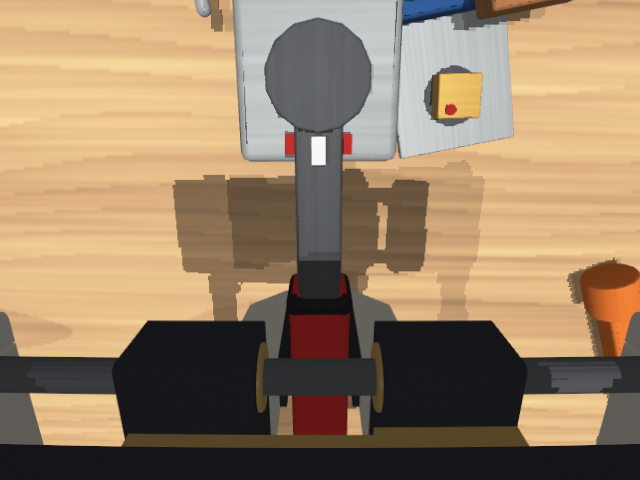

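The square bolt head is at (460,95) with its red mark at (451,109), and the lug lies around it. I'll measure both the bolt and the held head here.

```bash
cat > m6.py <<'E'
from h import *
c=get_calibration("wrist");st=np.load("pics/w6_st.npy",allow_pickle=True).item();im=cv2.imread("pics/w6.png");d=np.load("pics/w6_d.npy")
hsv=cv2.cvtColor(im,cv2.COLOR_BGR2HSV);P=cloud(c,d,st)
print(hsv[80,460],hsv[95,435],hsv[109,451])
yel=((hsv[...,0]>14)&(hsv[...,0]<32)&(hsv[...,1]>120)&(hsv[...,2]>170)) | ((hsv[...,0]<8)|(hsv[...,0]>172))&(hsv[...,1]>150)
m=yel.astype(np.uint8);m[:60]=0;m[130:]=0;m[:,:425]=0;m[:,495:]=0
ct=max(cv2.findContours(m,cv2.RETR_EXTERNAL,cv2.CHAIN_APPROX_NONE)[0],key=cv2.contourArea)
v,u=np.nonzero(m);print("bolt depth z",np.nanmedian(P[v,u],0),"lug",P[130,410],P[40,490])
W=onplane(c,ct.reshape(-1,2).astype(float),.024,st)[:,:2]
r=cv2.minAreaRect((W*1000).astype(np.float32));print("bolt mm",r, cv2.boxPoints(r).round(1).tolist())
print("mark",onplane(c,[(451,109)],.024,st))
# head
for uv in [(318,74),(250,100),(390,100),(318,40),(250,20),(390,20),(318,200)]:
    print(uv,P[uv[1],uv[0]].round(4))
zt=st["tool_pos"][2]-.0217+.036
X=onplane(c,[(243,159),(397,159),(239,100),(400,100),(236,20),(402,20)],zt,st);print(X.round(4))
big=cv2.resize(im[40:140,390:530],None,fx=5,fy=5,interpolation=cv2.INTER_CUBIC);cv2.imwrite("pics/c6.png",big)
E
python3 m6.py
```

```text
[ 20 145 236] [ 18 150  92] [  1 195 182]
bolt depth z [0.54779117 0.00924607 0.02465756] lug [0.52421606 0.03579781 0.00827087] [ 0.58256483 -0.01207472  0.00877212]
bolt mm ((547.3402099609375, 9.19449234008789), (27.09355926513672, 27.168611526489258), 2.6937179565429688) [[533.2000122070312, 22.100000381469727], [534.4000244140625, -5.0], [561.5, -3.700000047683716], [560.2000122070312, 23.399999618530273]]
mark [[0.53877602 0.0136182  0.024     ]]
(318, 74) [0.5479 0.0995 0.1812]
(250, 100) [0.5408 0.1192 0.1764]
(390, 100) [0.5415 0.0784 0.176 ]
(318, 40) [0.5565 0.0996 0.1807]
(250, 20) [0.5619 0.1184 0.177 ]
(390, 20) [0.5626 0.0798 0.1766]
(318, 200) [0.5123 0.099  0.1804]
[[0.5237 0.122  0.176 ]
 [0.5244 0.0751 0.176 ]
 [0.5408 0.1225 0.176 ]
 [0.5415 0.0754 0.176 ]
 [0.562  0.1225 0.176 ]
 [0.5628 0.0764 0.176 ]]
```

```bash
sleep 0
```

```text
(no output)
```

View pics/c6.png

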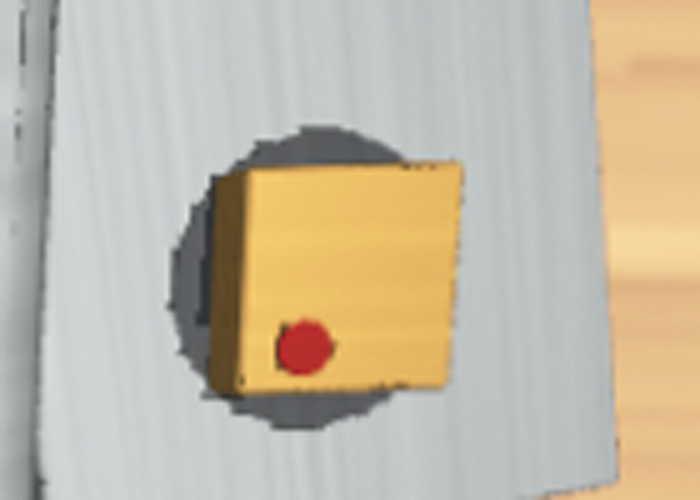

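```bash
python3 - <<'E'
from h import *
c=get_calibration("wrist");st=np.load("pics/w6_st.npy",allow_pickle=True).item()
X=onplane(c,[(439,73.6),(482.4,72.4),(479.6,117),(438.5,118.6)],.024,st)[:,:2];print(X.round(4),X.mean(0))
for i in range(4):
  e=X[(i+1)%4]-X[i];print(np.linalg.norm(e).round(4),np.degrees(np.arctan2(e[1],e[0])).round(2))
L=onplane(c,[(399,158),(512.5,136.5),(507.5,22)],.008,st)[:,:2]
for i in range(2):
  e=L[i+1]-L[i];print("lug",L[i],np.linalg.norm(e).round(4),np.degrees(np.arctan2(e[1],e[0])).round(2))
for n,q in (("scene","sc4"),("side","s4")):
  c=get_calibration(n);im=cv2.imread(f"pics/{q}.png");hsv=cv2.cvtColor(im,cv2.COLOR_BGR2HSV)
  u0,v0=proj(c,[[.5473,.0092,.024]])[0].round().astype(int);print(n,u0,v0)
  m=((hsv[...,0]>14)&(hsv[...,0]<32)&(hsv[...,1]>120)&(hsv[...,2]>130))
  k=np.zeros_like(m);k[v0-9:v0+9,u0-10:u0+10]=1;m&=k
  v,u=np.nonzero(m);print(u.mean(),v.mean(),len(u),onplane(c,[(u.mean(),v.mean())],.022))
  cv2.imwrite(f"pics/cc_{n}.png",cv2.resize(im[v0-20:v0+20,u0-25:u0+25],None,fx=8,fy=8,interpolation=cv2.INTER_CUBIC))
cv2.imwrite("pics/cc.png",np.vstack([cv2.imread("pics/cc_scene.png"),cv2.imread("pics/cc_side.png")])[:600])
E
```

```text
[[ 0.56    0.0236]
 [ 0.5614 -0.004 ]
 [ 0.5342 -0.0057]
 [ 0.5326  0.0211]] [0.54706925 0.00876173]
0.0276 -87.14
0.0273 -176.41
0.0269 93.39
0.0275 5.03
lug [0.50486002 0.04197338] 0.0803 -78.17
lug [ 0.52132176 -0.03664472] 0.0738 11.11
scene 343 269
345.09589041095893 270.71232876712327 73 [[0.55580031 0.00960273 0.022     ]]
side 297 246
296.4178082191781 242.1095890410959 146 [[ 0.55186222 -0.01000547  0.022     ]]
```

View pics/cc.png

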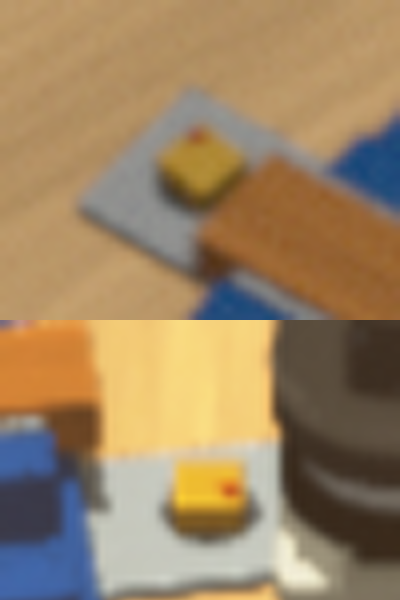

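Measured:
- **Bolt:** (0.547, 0.009), yaw about 3.7°, square side about 27 mm and top at 24.6 mm, against 28 and 24 mm given. It projects to within 1 px of the bolt in both the scene and side pictures.
- **Lug:** width measures 80.3 mm, as given.
- **Held head axis:** 94 mm ahead of the TCP, yaw about 1°.

Next I'll go over the bolt, turned 2.7° counter-clockwise, and come down to about 20 mm above it.

```bash
python3 -m creep '[{"dx":0.015,"dy":0,"dz":0,"rx":0,"ry":-0.01,"rz":0,"gripper":0},{"dx":0.04,"dy":0,"dz":0,"rx":0,"ry":-0.02,"rz":0,"gripper":0},{"dx":0.065,"dy":0,"dz":-0.001,"rx":0,"ry":-0.035,"rz":0,"gripper":0},{"dx":0.085,"dy":0,"dz":-0.002,"rx":0,"ry":-0.047,"rz":0,"gripper":0},{"dx":0.0945,"dy":0.01,"dz":-0.002,"rx":0,"ry":-0.047,"rz":0,"gripper":0},{"dx":0.0945,"dy":0.035,"dz":-0.002,"rx":0,"ry":-0.047,"rz":0,"gripper":0},{"dx":0.0945,"dy":0.065,"dz":-0.002,"rx":0,"ry":-0.047,"rz":0,"gripper":0},{"dx":0.0945,"dy":0.085,"dz":-0.002,"rx":0,"ry":-0.047,"rz":0,"gripper":0},{"dx":0.0945,"dy":0.095,"dz":-0.002,"rx":0,"ry":-0.047,"rz":0,"gripper":0},{"dx":0.0945,"dy":0.095,"dz":-0.002,"rx":0,"ry":-0.047,"rz":0,"gripper":0},{"dx":0.0945,"dy":0.095,"dz":-0.002,"rx":0,"ry":-0.047,"rz":0,"gripper":0}]' 55
python3 - <<'E'
from h import *
st,p,d,c=grab("wrist","w7"); print(st["tool_pos"],st["tool_rot"],st["contact_force"],st["torque"],st["opening"])
s2,p,d,c=grab("side","s7"); im=p[:,:,::-1]
A=cv2.resize(im[190:290,240:360],None,fx=6,fy=6,interpolation=cv2.INTER_CUBIC);cv2.imwrite("pics/s7c.png",A)
_,p,d,c=grab("scene","sc7"); im=p[:,:,::-1]
B=cv2.resize(im[220:310,290:410],None,fx=6,fy=6,interpolation=cv2.INTER_CUBIC);cv2.imwrite("pics/sc7c.png",B)
E
```

```text
time: 9.18
tool_pos: [0.455, 0.0038, 0.0673]
tool_rot: [-1.569, -0.0, -1.508]
contact_force: [-0.3, 0.6, -4.3]
opening: 0.0219
[0.4550431  0.00377828 0.06731464] [-1.56945171e+00 -1.85433871e-04 -1.50805360e+00] [-0.32680878  0.59362977 -4.323574  ] [-0.06914014  0.19910782  0.00863841] 0.021937415805284802
```

View pics/s7c.png

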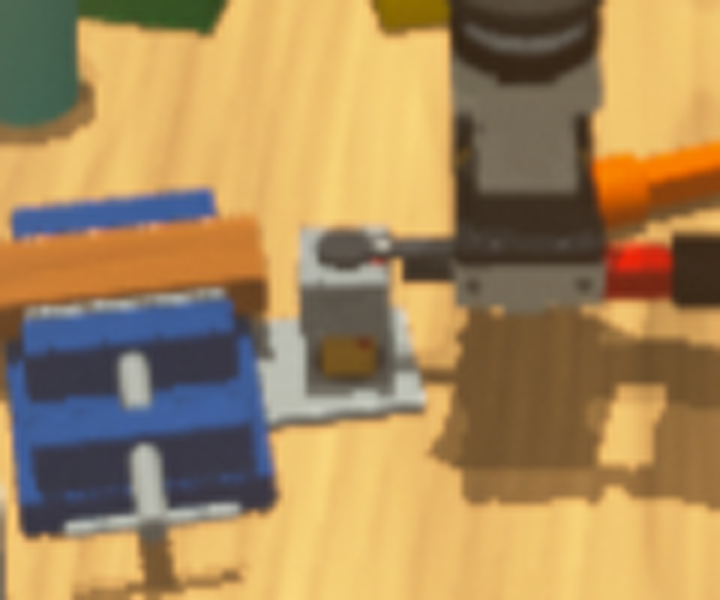

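View pics/sc7c.png

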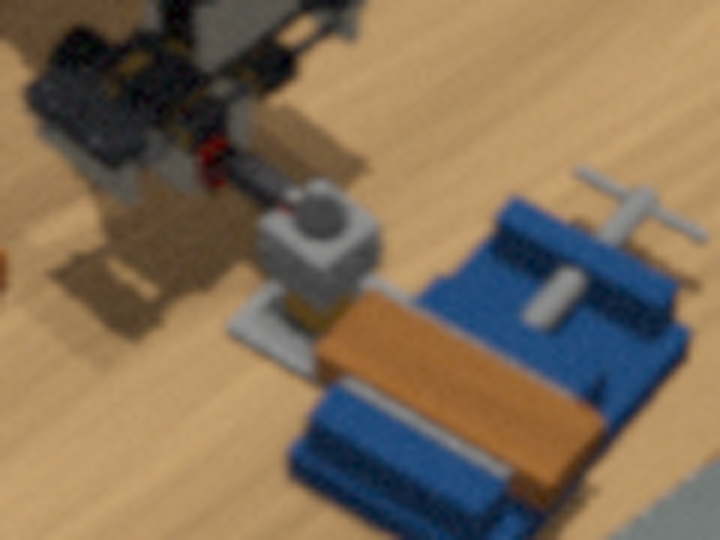

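View pics/w7.png

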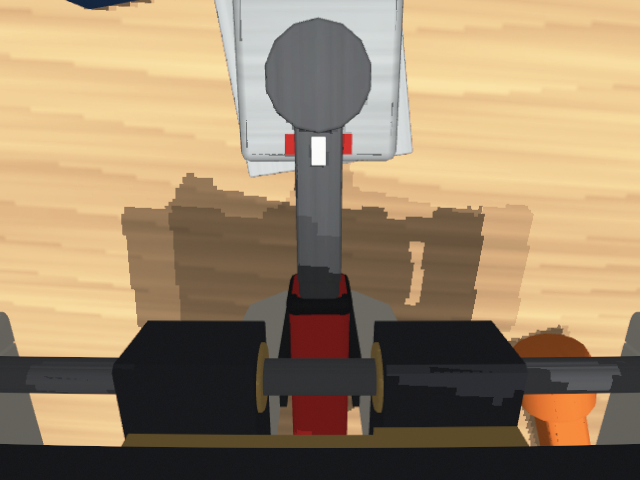

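Both outside views show the head centred over the bolt: in the side crop the head spans x=303..393 and the bolt is at 348. The TCP is about 0.6 mm far, so I'll correct that and go down slowly past the flare.

```bash
python3 -m creep '[{"dx":0,"dy":0.008,"dz":-0.0006,"rx":0,"ry":0,"rz":0,"gripper":0},{"dx":0,"dy":0.016,"dz":-0.0006,"rx":0,"ry":0,"rz":0,"gripper":0},{"dx":0,"dy":0.02,"dz":-0.0006,"rx":0,"ry":0,"rz":0,"gripper":0},{"dx":0,"dy":0.022,"dz":-0.0006,"rx":0,"ry":0,"rz":0,"gripper":0},{"dx":0,"dy":0.024,"dz":-0.0006,"rx":0,"ry":0,"rz":0,"gripper":0},{"dx":0,"dy":0.024,"dz":-0.0006,"rx":0,"ry":0,"rz":0,"gripper":0}]' 55; python3 -m creep '[{"dx":0,"dy":0.0015,"dz":0,"rx":0,"ry":0,"rz":0,"gripper":0},{"dx":0,"dy":0.003,"dz":0,"rx":0,"ry":0,"rz":0,"gripper":0},{"dx":0,"dy":0.003,"dz":0,"rx":0,"ry":0,"rz":0,"gripper":0}]' 55
```

```text
time: 10.07
tool_pos: [0.4539, 0.0038, 0.0427]
tool_rot: [-1.571, 0.0, -1.508]
contact_force: [0.2, 0.3, -3.6]
opening: 0.0215
time: 10.45
tool_pos: [0.454, 0.0038, 0.0397]
tool_rot: [-1.571, 0.0, -1.508]
contact_force: [0.7, 0.9, -3.3]
opening: 0.022
```

```bash
python3 -m creep '[{"dx":0,"dy":0.0015,"dz":0,"rx":0,"ry":0,"rz":0,"gripper":0},{"dx":0,"dy":0.003,"dz":0,"rx":0,"ry":0,"rz":0,"gripper":0},{"dx":0,"dy":0.0045,"dz":0,"rx":0,"ry":0,"rz":0,"gripper":0},{"dx":0,"dy":0.006,"dz":0,"rx":0,"ry":0,"rz":0,"gripper":0},{"dx":0,"dy":0.006,"dz":0,"rx":0,"ry":0,"rz":0,"gripper":0}]' 55; python3 -m creep '[{"dx":0,"dy":0.001,"dz":0,"rx":0,"ry":0,"rz":0,"gripper":0},{"dx":0,"dy":0.002,"dz":0,"rx":0,"ry":0,"rz":0,"gripper":0},{"dx":0,"dy":0.003,"dz":0,"rx":0,"ry":0,"rz":0,"gripper":0},{"dx":0,"dy":0.003,"dz":0,"rx":0,"ry":0,"rz":0,"gripper":0}]' 55
```

```text
time: 11.08
tool_pos: [0.454, 0.0038, 0.0336]
tool_rot: [-1.571, 0.0, -1.508]
contact_force: [0.7, 0.3, -3.2]
opening: 0.0217
time: 11.58
tool_pos: [0.454, 0.0038, 0.0307]
tool_rot: [-1.571, 0.0, -1.508]
contact_force: [0.9, 0.5, -3.1]
opening: 0.0216
```

```bash
python3 -m creep '[{"dx":0,"dy":0.0007,"dz":0,"rx":0,"ry":0,"rz":0,"gripper":0},{"dx":0,"dy":0.0014,"dz":0,"rx":0,"ry":0,"rz":0,"gripper":0},{"dx":0,"dy":0.0014,"dz":0,"rx":0,"ry":0,"rz":0,"gripper":0}]' 55; python3 -m creep '[{"dx":0,"dy":0.0005,"dz":0,"rx":0,"ry":0,"rz":0,"gripper":0},{"dx":0,"dy":0.001,"dz":0,"rx":0,"ry":0,"rz":0,"gripper":0},{"dx":0,"dy":0.001,"dz":0,"rx":0,"ry":0,"rz":0,"gripper":0}]' 55
```

```text
time: 11.95
tool_pos: [0.454, 0.0038, 0.0295]
tool_rot: [-1.571, 0.0, -1.508]
contact_force: [-1.3, -0.1, -0.3]
opening: 0.0216
time: 12.32
tool_pos: [0.4538, 0.0038, 0.0289]
tool_rot: [-1.57, -0.0, -1.508]
contact_force: [-3.3, -0.7, 7.9]
opening: 0.0218
```

The contact force rose from −3.3 N at TCP height 29.5 mm, and 29.2 mm was predicted for fully home. A quick look before turning.

```bash
python3 - <<'E'
from h import *
st,p,d,c=grab("wrist","w8"); P=cloud(c,d,st);print(st["tool_pos"],st["torque"])
for uv in [(250,100),(390,100),(250,20),(390,20),(318,74),(318,200)]: print(uv,P[uv[1],uv[0]].round(4))
s2,p,d,c=grab("side","s8"); im=p[:,:,::-1]
A=cv2.resize(im[190:290,240:360],None,fx=6,fy=6,interpolation=cv2.INTER_CUBIC);cv2.imwrite("pics/s8c.png",A)
E
```

```text
[0.45384799 0.00378803 0.02887388] [-0.01560878  0.23091715 -0.03094687]
(250, 100) [0.5392 0.029  0.0444]
(390, 100) [ 0.5417 -0.0115  0.0445]
(250, 20) [0.5602 0.0292 0.0448]
(390, 20) [ 0.5628 -0.0092  0.0439]
(318, 74) [0.547  0.0097 0.0501]
(318, 200) [0.5121 0.0075 0.0498]
```

View pics/s8c.png

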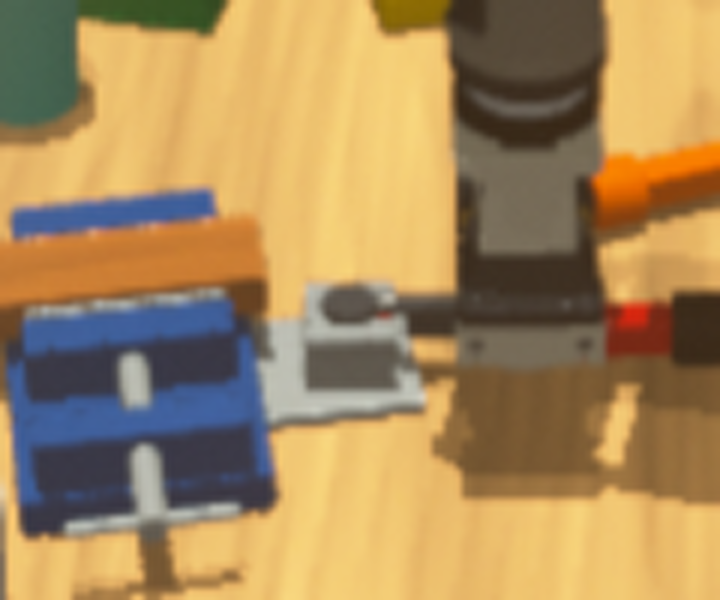

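View pics/w8.png

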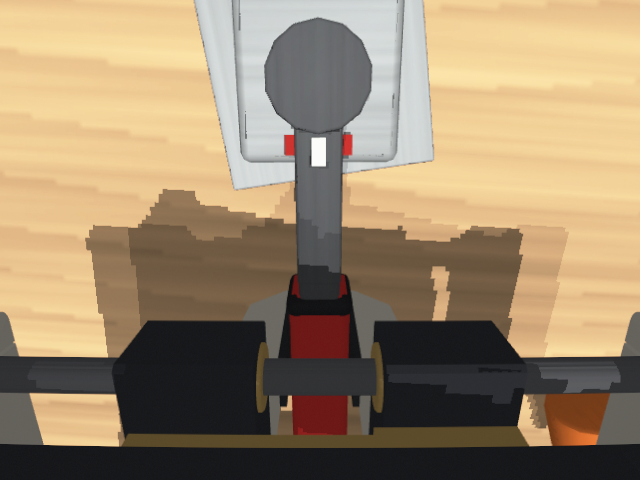

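The head top is at 44 mm, level at all four corners, which matches fully home (8+36 mm). Now I'll turn clockwise on an arc of 93.3 mm radius about the bolt, checking the force at the handle: about 1.6 N while dragging, about 9.6 N at break-over.

```bash
python3 -m creep '[{"dx":-0.0041,"dy":-0.0004,"dz":0.0001,"rx":0,"ry":0.0436,"rz":0,"gripper":0},{"dx":-0.0081,"dy":-0.0004,"dz":0.0004,"rx":0,"ry":0.0873,"rz":0,"gripper":0},{"dx":-0.0122,"dy":-0.0004,"dz":0.0008,"rx":0,"ry":0.131,"rz":0,"gripper":0},{"dx":-0.0162,"dy":-0.0004,"dz":0.0014,"rx":0,"ry":0.1745,"rz":0,"gripper":0},{"dx":-0.0202,"dy":-0.0004,"dz":0.0022,"rx":0,"ry":0.218,"rz":0,"gripper":0},{"dx":-0.0242,"dy":-0.0004,"dz":0.0032,"rx":0,"ry":0.262,"rz":0,"gripper":0},{"dx":-0.0281,"dy":-0.0004,"dz":0.0043,"rx":0,"ry":0.305,"rz":0,"gripper":0},{"dx":-0.0281,"dy":-0.0004,"dz":0.0043,"rx":0,"ry":0.305,"rz":0,"gripper":0}]' 55
python3 - <<'E'
from h import *
st,p,d,c=grab("wrist","w9"); P=cloud(c,d,st);print(st["tool_pos"],st["tool_rot"],st["contact_force"],st["torque"])
yaw=st["tool_rot"][2];f=st["contact_force"];print("Fx_tool",f[0]*np.cos(yaw)+f[1]*np.sin(yaw),"Fz",-f[0]*np.sin(yaw)+f[1]*np.cos(yaw),st["joint_efforts"])
for uv in [(318,74),(250,100),(390,100)]: print(uv,P[uv[1],uv[0]].round(4))
E
```

```text
time: 13.42
tool_pos: [0.4571, 0.0318, 0.0291]
tool_rot: [-1.569, -0.0, -1.813]
contact_force: [-0.1, -4.3, 3.3]
opening: 0.0215
[0.45710263 0.03178135 0.02907991] [-1.56911571e+00 -3.27034673e-05 -1.81272502e+00] [-0.14008628 -4.30424321  3.25599026] [-0.74473338 -0.10434976 -0.36516874]
Fx_tool 4.212455063641138 Fz 0.8951849684623057 [ 2.15750143e+00 -4.02291369e+01 -1.28459215e+01  4.81441822e-01
  2.61614257e-01 -3.40377528e-02]
(318, 74) [0.5478 0.0096 0.0517]
(250, 100) [0.5461 0.0303 0.0447]
(390, 100) [ 0.5364 -0.0092  0.0436]
```

View pics/w9.png

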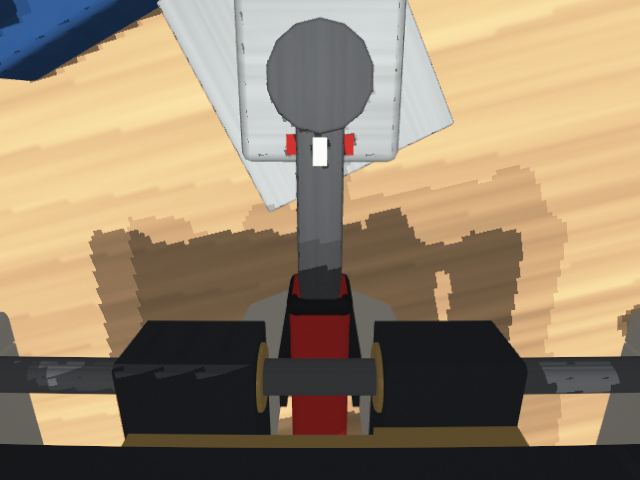

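Wrist view: the handle and head are still in line (pointer at (320,151), midway between the red marks at 292 and 349). I'll go on in 3° steps.

```bash
cat > f.py <<'E'
from h import *
st=status.observe();yaw=st["tool_rot"][2];f=st["contact_force"]
print("yaw",np.degrees(yaw).round(2),"Fx_tool",(f[0]*np.cos(yaw)+f[1]*np.sin(yaw)).round(2),"Fz_tool",(-f[0]*np.sin(yaw)+f[1]*np.cos(yaw)).round(2),"Mz",st["torque"][2].round(3))
E
for i in 1; do python3 -m creep '[{"dx":-0.0024,"dy":0,"dz":0,"rx":0,"ry":0.0262,"rz":0,"gripper":0},{"dx":-0.0049,"dy":0,"dz":0.0001,"rx":0,"ry":0.0524,"rz":0,"gripper":0},{"dx":-0.0049,"dy":0,"dz":0.0001,"rx":0,"ry":0.0524,"rz":0,"gripper":0}]' 55; python3 f.py; done
python3 -m creep '[{"dx":-0.0024,"dy":0,"dz":0,"rx":0,"ry":0.0262,"rz":0,"gripper":0},{"dx":-0.0049,"dy":0,"dz":0.0001,"rx":0,"ry":0.0524,"rz":0,"gripper":0},{"dx":-0.0049,"dy":0,"dz":0.0001,"rx":0,"ry":0.0524,"rz":0,"gripper":0}]' 55; python3 f.py
```

```text
time: 13.85
tool_pos: [0.4584, 0.0367, 0.029]
tool_rot: [-1.569, 0.0, -1.867]
contact_force: [0.2, -5.9, 3.7]
opening: 0.0217
yaw -106.94 Fx_tool 5.59 Fz_tool 1.92 Mz -0.384
time: 14.22
tool_pos: [0.4599, 0.0413, 0.029]
tool_rot: [-1.569, 0.0, -1.919]
contact_force: [-0.2, -5.3, 4.8]
opening: 0.0216
yaw -109.95 Fx_tool 5.08 Fz_tool 1.67 Mz -0.39
```

```bash
python3 -m creep '[{"dx":-0.0024,"dy":0,"dz":0,"rx":0,"ry":0.0262,"rz":0,"gripper":0},{"dx":-0.0049,"dy":0,"dz":0.0001,"rx":0,"ry":0.0524,"rz":0,"gripper":0},{"dx":-0.0049,"dy":0,"dz":0.0001,"rx":0,"ry":0.0524,"rz":0,"gripper":0}]' 55; python3 f.py
python3 -m creep '[{"dx":-0.0024,"dy":0,"dz":0,"rx":0,"ry":0.0262,"rz":0,"gripper":0},{"dx":-0.0049,"dy":0,"dz":0.0001,"rx":0,"ry":0.0524,"rz":0,"gripper":0},{"dx":-0.0049,"dy":0,"dz":0.0001,"rx":0,"ry":0.0524,"rz":0,"gripper":0}]' 55; python3 f.py
python3 - <<'E'
from h import *
grab("wrist","w10")
E
```

```text
time: 14.6
tool_pos: [0.4617, 0.0458, 0.029]
tool_rot: [-1.569, 0.0, -1.971]
contact_force: [1.8, -6.1, 3.2]
opening: 0.0214
yaw -112.95 Fx_tool 4.97 Fz_tool 4.02 Mz -0.408
time: 14.98
tool_pos: [0.4637, 0.0503, 0.029]
tool_rot: [-1.569, 0.0, -2.024]
contact_force: [0.1, -6.1, 3.2]
opening: 0.0216
yaw -115.95 Fx_tool 5.42 Fz_tool 2.75 Mz -0.424
```

View pics/w10.png

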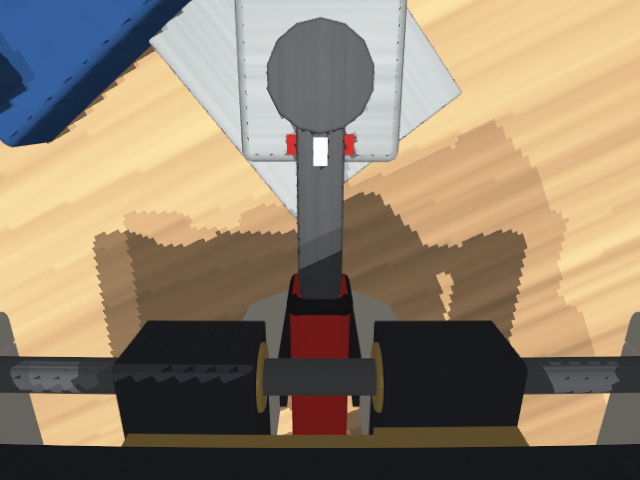

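Still in line after 29.5° (pointer (320,151) between the marks), and the drag is steady. I'll continue.

```bash
python3 -m creep '[{"dx":-0.0024,"dy":0,"dz":0,"rx":0,"ry":0.0262,"rz":0,"gripper":0},{"dx":-0.0049,"dy":0,"dz":0.0001,"rx":0,"ry":0.0524,"rz":0,"gripper":0},{"dx":-0.0049,"dy":0,"dz":0.0001,"rx":0,"ry":0.0524,"rz":0,"gripper":0}]' 55; python3 f.py
python3 -m creep '[{"dx":-0.0024,"dy":0,"dz":0,"rx":0,"ry":0.0262,"rz":0,"gripper":0},{"dx":-0.0049,"dy":0,"dz":0.0001,"rx":0,"ry":0.0524,"rz":0,"gripper":0},{"dx":-0.0049,"dy":0,"dz":0.0001,"rx":0,"ry":0.0524,"rz":0,"gripper":0}]' 55; python3 f.py
python3 - <<'E'
from h import *
grab("wrist","w11")
E
```

```text
time: 15.4
tool_pos: [0.466, 0.0546, 0.029]
tool_rot: [-1.569, 0.0, -2.076]
contact_force: [1.2, -6.2, 4.6]
opening: 0.0217
yaw -118.96 Fx_tool 4.8 Fz_tool 4.07 Mz -0.4
time: 15.78
tool_pos: [0.4684, 0.0587, 0.0289]
tool_rot: [-1.569, 0.0, -2.129]
contact_force: [1.3, -6.4, 3.6]
opening: 0.0216
yaw -121.96 Fx_tool 4.73 Fz_tool 4.53 Mz -0.432
```

View pics/w11.png

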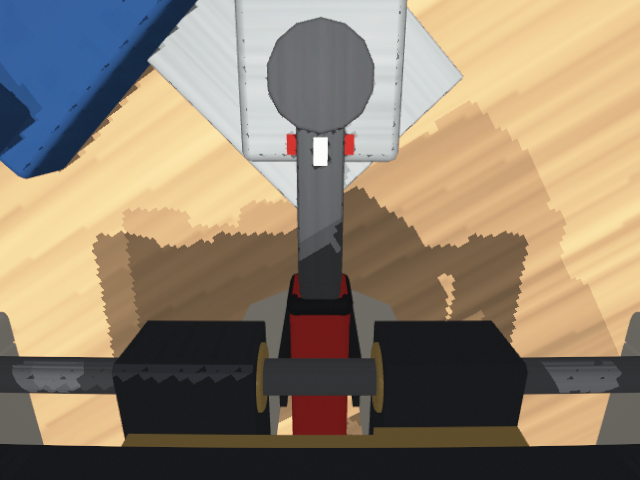

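Still in line at 35.5°. There is a slight outward pull (4.5 N), so I'll ease 0.4 mm towards the bolt as I go on.

```bash
python3 -m creep '[{"dx":-0.0024,"dy":0,"dz":0.0002,"rx":0,"ry":0.0262,"rz":0,"gripper":0},{"dx":-0.0049,"dy":0,"dz":0.0005,"rx":0,"ry":0.0524,"rz":0,"gripper":0},{"dx":-0.0049,"dy":0,"dz":0.0005,"rx":0,"ry":0.0524,"rz":0,"gripper":0}]' 55; python3 f.py
python3 -m creep '[{"dx":-0.0024,"dy":0,"dz":0,"rx":0,"ry":0.0262,"rz":0,"gripper":0},{"dx":-0.0049,"dy":0,"dz":0.0001,"rx":0,"ry":0.0524,"rz":0,"gripper":0},{"dx":-0.0049,"dy":0,"dz":0.0001,"rx":0,"ry":0.0524,"rz":0,"gripper":0}]' 55; python3 f.py
python3 - <<'E'
from h import *
grab("wrist","w12")
E
```

```text
time: 16.2
tool_pos: [0.4711, 0.0627, 0.0289]
tool_rot: [-1.57, -0.0, -2.181]
contact_force: [-0.5, -5.7, 4.6]
opening: 0.0221
yaw -124.95 Fx_tool 4.99 Fz_tool 2.82 Mz -0.345
time: 16.58
tool_pos: [0.4739, 0.0666, 0.0289]
tool_rot: [-1.57, -0.0, -2.233]
contact_force: [-0.7, -7.3, 4.7]
opening: 0.0217
yaw -127.94 Fx_tool 6.19 Fz_tool 3.9 Mz -0.329
```

View pics/w12.png

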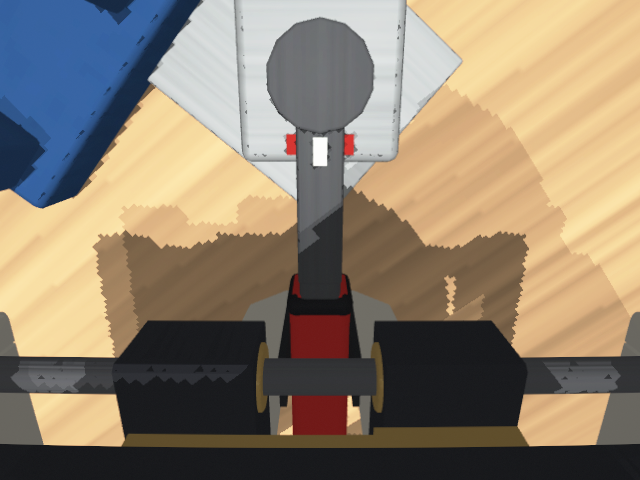

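Still in line at 41.5°. Continuing.

```bash
python3 -m creep '[{"dx":-0.0024,"dy":0,"dz":0.0001,"rx":0,"ry":0.0262,"rz":0,"gripper":0},{"dx":-0.0049,"dy":0,"dz":0.0004,"rx":0,"ry":0.0524,"rz":0,"gripper":0},{"dx":-0.0049,"dy":0,"dz":0.0004,"rx":0,"ry":0.0524,"rz":0,"gripper":0}]' 55; python3 f.py
python3 -m creep '[{"dx":-0.0024,"dy":0,"dz":0,"rx":0,"ry":0.0262,"rz":0,"gripper":0},{"dx":-0.0049,"dy":0,"dz":0.0001,"rx":0,"ry":0.0524,"rz":0,"gripper":0},{"dx":-0.0049,"dy":0,"dz":0.0001,"rx":0,"ry":0.0524,"rz":0,"gripper":0}]' 55; python3 f.py
python3 - <<'E'
from h import *
grab("wrist","w13")
E
```

```text
time: 17.0
tool_pos: [0.4766, 0.0699, 0.0288]
tool_rot: [-1.57, -0.002, -2.284]
contact_force: [-1.2, -9.0, 6.4]
opening: 0.0215
yaw -130.88 Fx_tool 7.63 Fz_tool 4.95 Mz 0.016
time: 17.38
tool_pos: [0.4799, 0.0735, 0.0288]
tool_rot: [-1.57, -0.002, -2.337]
contact_force: [-2.5, -7.8, 6.0]
opening: 0.0217
yaw -133.88 Fx_tool 7.36 Fz_tool 3.64 Mz 0.018
```

View pics/w13.png

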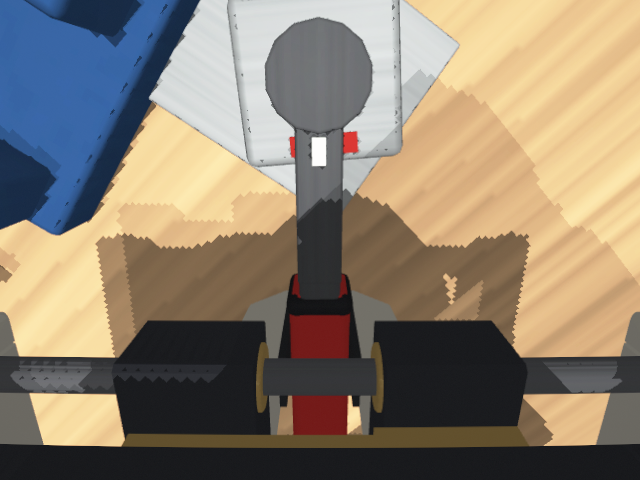

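It has broken over: the head's near edge now runs (248,166)–(400,154), about 4° out of line, and the force is up. I'll go about 5° more and then measure.

```bash
python3 -m creep '[{"dx":-0.0024,"dy":0,"dz":0.0001,"rx":0,"ry":0.0262,"rz":0,"gripper":0},{"dx":-0.0049,"dy":0,"dz":0.0003,"rx":0,"ry":0.0524,"rz":0,"gripper":0},{"dx":-0.0081,"dy":0,"dz":0.0005,"rx":0,"ry":0.0873,"rz":0,"gripper":0},{"dx":-0.0081,"dy":0,"dz":0.0005,"rx":0,"ry":0.0873,"rz":0,"gripper":0}]' 55; python3 f.py
python3 - <<'E'
from h import *
grab("wrist","w14")
for t in ("w12","w13","w14"):
    c=get_calibration("wrist");st=np.load(f"pics/{t}_st.npy",allow_pickle=True).item();im=cv2.imread(f"pics/{t}.png")
    hsv=cv2.cvtColor(im,cv2.COLOR_BGR2HSV)
    r=(((hsv[...,0]<8)|(hsv[...,0]>172))&(hsv[...,1]>150)&(hsv[...,2]>120)).astype(np.uint8);r[:120]=0;r[175:]=0
    n,l,s,ce=cv2.connectedComponentsWithStats(r);k=[i for i in range(1,n) if s[i,4]>30];print(t,ce[k].round(1).tolist(),s[k].tolist())
    wh=((hsv[...,1]<15)&(hsv[...,2]>240)).astype(np.uint8);wh[:125]=0;wh[175:]=0;v,u=np.nonzero(wh);print("white",u.mean() if len(u) else None,v.mean() if len(u) else None)
E
```

```text
time: 17.92
tool_pos: [0.4857, 0.0791, 0.0288]
tool_rot: [-1.57, -0.002, -2.424]
contact_force: [-2.4, -8.7, 6.7]
opening: 0.0216
yaw -138.89 Fx_tool 7.55 Fz_tool 4.95 Mz -0.027
w12 [[290.9, 144.0], [348.2, 144.5]] [[286, 135, 10, 19, 169], [344, 135, 10, 20, 180]]
white 319.94520547945206 151.39178082191782
w13 [[349.6, 141.9], [292.3, 145.7]] [[343, 132, 15, 21, 276], [290, 137, 5, 20, 86]]
white 318.65354330708664 151.22834645669292
w14 [[352.2, 139.5]] [[343, 128, 21, 23, 387]]
white 318.5844155844156 151.2935064935065
```

View pics/w14.png

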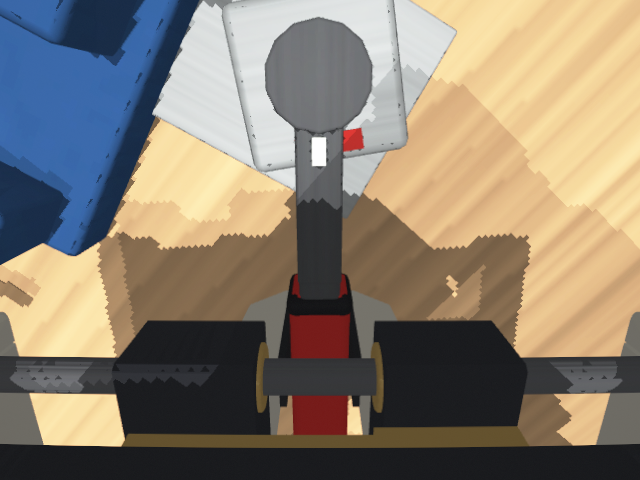

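```bash
cat > br.py <<'E'
from h import *
import sys
def edge(t,a,b,z=.044):
    c=get_calibration("wrist");st=np.load(f"pics/{t}_st.npy",allow_pickle=True).item()
    X=onplane(c,[a,b],z,st);e=X[1]-X[0];return np.degrees(np.arctan2(e[1],e[0])),np.degrees(st["tool_rot"][2])
for t,a,b in [("w12",(250,160),(392,160)),("w13",(255,166),(395,154)),("w14",(272,170),(395,151)),("w12",(237,20),(243,140)),("w13",(231,20),(244,145)),("w14",(227,30),(251,150)),("w12",(405,20),(398,140)),("w13",(398,20),(401,140)),("w14",(395,20),(405,135))]:
    x=edge(t,a,b); print(t,(x[0]-x[1]).round(2))
E
python3 br.py
```

```text
w12 0.02
w13 4.88
w14 8.75
w12 269.93
w13 273.1
w14 278.86
w12 269.71
w13 274.71
w14 278.46
```

The break-over measures 8.5–8.9° on three head edges (0° before it broke). I'll add about 1.3°, ease the downward press, open, and lift straight up.

```bash
python3 -m creep '[{"dx":-0.001,"dy":-0.0003,"dz":0.0002,"rx":0,"ry":0.011,"rz":0,"gripper":0},{"dx":-0.0021,"dy":-0.0005,"dz":0.0004,"rx":0,"ry":0.0227,"rz":0,"gripper":0},{"dx":-0.0021,"dy":-0.0005,"dz":0.0004,"rx":0,"ry":0.0227,"rz":0,"gripper":0}]' 55; python3 f.py
python3 -m creep '[{"dx":0,"dy":0,"dz":0,"rx":0,"ry":0,"rz":0,"gripper":0.3},{"dx":0,"dy":0,"dz":0,"rx":0,"ry":0,"rz":0,"gripper":0.4},{"dx":0,"dy":0,"dz":0,"rx":0,"ry":0,"rz":0,"gripper":0.5},{"dx":0,"dy":0,"dz":0,"rx":0,"ry":0,"rz":0,"gripper":0.5},{"dx":0,"dy":0,"dz":0,"rx":0,"ry":0,"rz":0,"gripper":0.5}]' 20; python3 f.py
python3 - <<'E'
from h import *
grab("wrist","w15")
E
```

```text
time: 18.35
tool_pos: [0.4871, 0.0802, 0.029]
tool_rot: [-1.571, -0.003, -2.446]
contact_force: [-3.3, -7.6, 3.6]
opening: 0.0217
yaw -140.15 Fx_tool 7.39 Fz_tool 3.77 Mz 0.164
time: 18.98
tool_pos: [0.488, 0.081, 0.0292]
tool_rot: [-1.571, 0.0, -2.447]
contact_force: [-0.1, 0.2, 0.6]
opening: 0.046
yaw -140.2 Fx_tool -0.03 Fz_tool -0.19 Mz 0.047
```

View pics/w15.png

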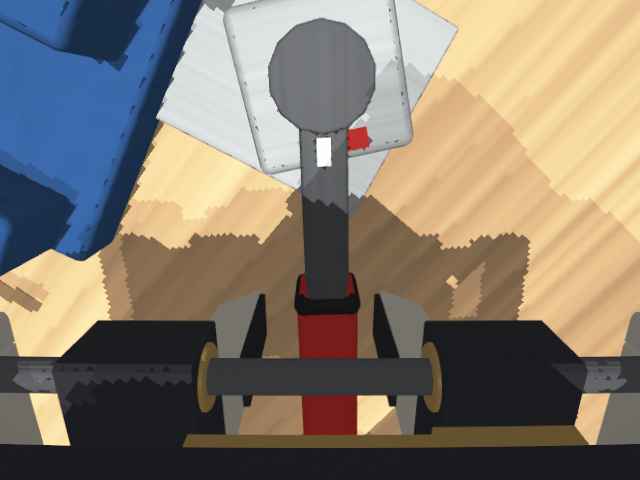

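Released with no force left, and the handle stays broken over. I'll rise straight up and check.

```bash
python3 -m creep '[{"dx":0,"dy":-0.01,"dz":0,"rx":0,"ry":0,"rz":0,"gripper":0.5},{"dx":0,"dy":-0.03,"dz":0,"rx":0,"ry":0,"rz":0,"gripper":0.5},{"dx":0,"dy":-0.06,"dz":0,"rx":0,"ry":0,"rz":0,"gripper":0.5},{"dx":0,"dy":-0.1,"dz":0,"rx":0,"ry":0,"rz":0,"gripper":0.5},{"dx":0,"dy":-0.15,"dz":0,"rx":0,"ry":0,"rz":0,"gripper":0.5},{"dx":0,"dy":-0.17,"dz":0,"rx":0,"ry":0,"rz":0,"gripper":0.5},{"dx":0,"dy":-0.17,"dz":0,"rx":0,"ry":0,"rz":0,"gripper":0.5}]' 20
python3 - <<'E'
from h import *
st,p,d,c=grab("wrist","w16");P=cloud(c,d,st)
im=p[:,:,::-1];hsv=cv2.cvtColor(np.ascontiguousarray(im),cv2.COLOR_BGR2HSV)
u0,v0=proj(c,[[.5472,.009,.044]],st)[0];print(u0,v0)
X=P.reshape(-1,3)
s=X[(np.hypot(X[:,0]-.5472,X[:,1]-.009)<.034)&(X[:,2]>.036)&(X[:,2]<.0475)&(hsv.reshape(-1,3)[:,1]<60)]
r=cv2.minAreaRect((s[:,:2]*1000).astype(np.float32));print("head",len(s),r,np.median(s[:,2]))
red=(((hsv[...,0]<8)|(hsv[...,0]>172))&(hsv[...,1]>150))&(P[...,2]>.03)&(P[...,2]<.05)
v,u=np.nonzero(red);Y=P[v,u];k=np.hypot(Y[:,0]-.547,Y[:,1]-.009);Y=Y[(k>.07)&(k<.18)]
m=Y.mean(0);w,V=np.linalg.eigh(np.cov((Y[:,:2]-m[:2]).T));print("grip",m,len(Y),np.degrees(np.arctan2(V[1,1],V[0,1])),"from axis",np.degrees(np.arctan2(m[1]-.009,m[0]-.5472)))
for n in("side","scene"): grab(n,n+"9")
E
```

```text
time: 19.9
tool_pos: [0.4888, 0.0809, 0.2012]
tool_rot: [-1.568, 0.003, -2.447]
contact_force: [-1.6, 0.7, -0.4]
opening: 0.046
321.87345828566447 94.81972493450465
head 3068 ((544.171142578125, 11.249950408935547), (48.27766418457031, 54.459930419921875), 51.88644027709961) 0.04463771733853092
grip [0.46731322 0.09960264 0.03876705] 2977 131.3326403113791 from axis 131.4034882082177
```

View pics/w16.png

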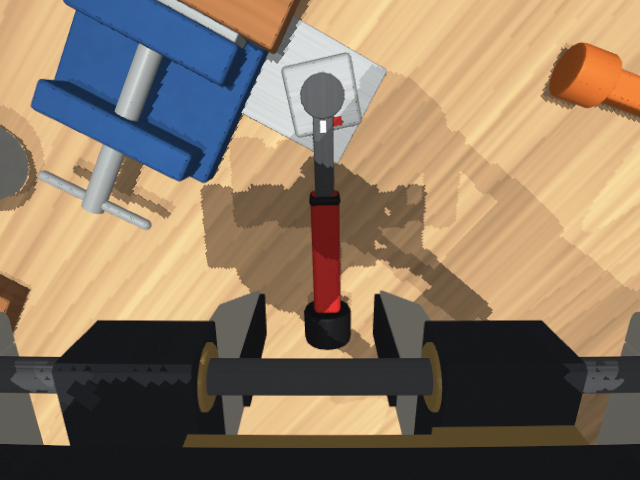

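View pics/side9.png

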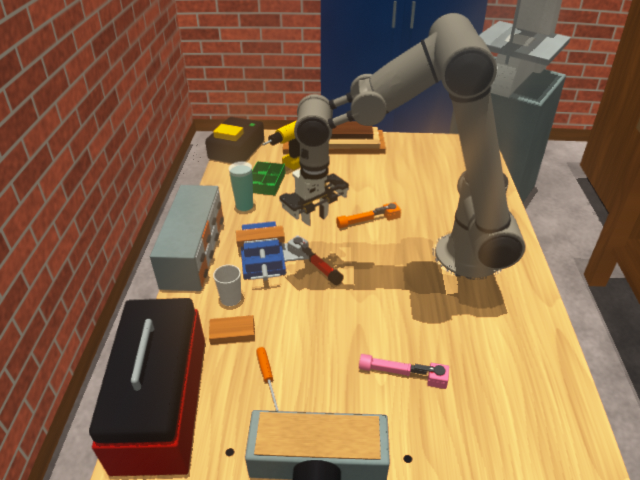

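```bash
python3 - <<'E'
from h import *
c=get_calibration("wrist");st=np.load("pics/w16_st.npy",allow_pickle=True).item()
X=onplane(c,[(283,68),(350,53),(361,121),(296,136)],.044,st)[:,:2];print(X.mean(0))
for i in range(4):
  e=X[(i+1)%4]-X[i];print(np.linalg.norm(e).round(4),((np.degrees(np.arctan2(e[1],e[0]))+45)%90-45).round(2))
h=onplane(c,[(324,198),(327.5,308)],.032,st);e=h[0]-h[1];print("handle",np.degrees(np.arctan2(e[1],e[0])), st["time"])
im=cv2.imread("pics/w16.png");cv2.imwrite("pics/c16.png",cv2.resize(im[40:220,240:420],None,fx=3.3,fy=3.3,interpolation=cv2.INTER_CUBIC))
E
```

```text
[0.54671397 0.00894646]
0.0458 -38.43
0.0447 -39.09
0.0466 -37.5
0.0454 -40.0
handle -48.18600799296534 19.9
```

View pics/c16.png

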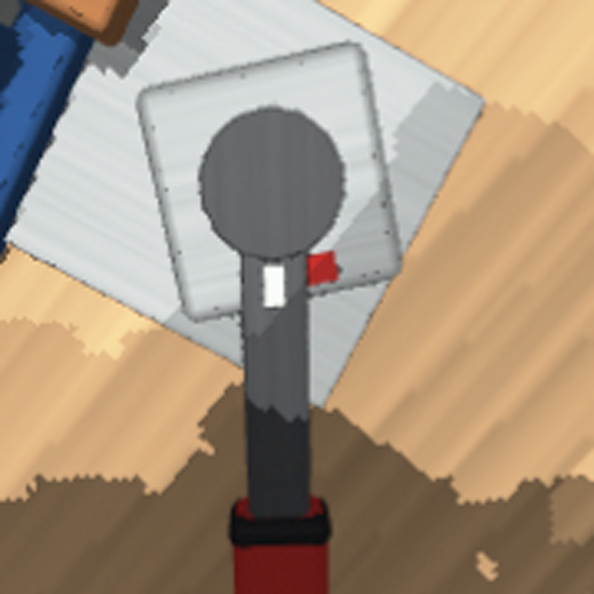

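After letting go:
- **Head:** yaw −38.8°, axis at (0.547, 0.009), top at 44.6 mm, so it is seated.
- **Handle:** yaw about −48.4°, a break-over of about 9.6°.
- **Robot:** touching nothing.

I'm handing in.

```bash
python3 -c "
from cell import robot
print(robot.hand_in())"
```

```text
the job is handed in; nothing more can be done
None
```

The click wrench is seated on the brass bolt with its handle broken over about 9.6° (limit about 15°), and the job is handed in. I picked it up by the red grip, set it down over the bolt and turned it clockwise. The bolt came up hard after roughly 42–45° of turning and the handle broke over. I then opened the gripper and lifted clear, about 20 s in of the 58 s allowed.

- **Seated:** the last wrist picture put the head over the bolt to within about 1 mm. Its top was at 44.6 mm, against 44 mm for fully home.
- **Still broken over:** the four head edges gave head angles from −37.5° to −40.0°, so the 9.6° is good to about a degree.
- **Forces:** the highest I read while seating and turning was about 12 N. The force fell to almost nothing once the gripper opened.
- **Other things:** the last side picture showed them where they were, by eye only.

The force needed to turn the wrench was higher than the bolt's stated drag alone, about 5 N at the handle against 1.6 N expected. I put that down to pressing the head lightly on the lug. At break-over it was about 7.5 N, against 9.6 N expected at that radius. I judged the break-over from the pictures, not from the force.

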